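# Fill the table caddy and hold it up level

### The arm

A 6-joint arm with a two-finger parallel gripper is mounted at the origin on a cart in front of the work surface, level with it; the furniture and walls round the work are solid. World frame = base frame: x ahead of the robot, y to its left, z up, the work surface at z = 0. Lengths are in m, angles in rad, forces in N, time in s.
With the tool pointing down it reaches from about 0.325 to 0.9 m from the base axis. Payload 6.1 kg.
Tool frame: the origin (TCP) lies midway between the tips of the shut fingers; the grasp point (between the pads) lies 19 mm behind it; z points along the fingers, y is the line along which they close (so a half turn about z gives the same grasp; the last joint's range is limited). The gripper opens to 85 mm and grips with 20 to 120 N. Pads are 22 mm wide; open, the fingers measure 114 mm over their backs; the gripper's body (76 mm by 85 mm) begins 54 mm behind the grasp point. The pads swing forward as they close: fully open they stand 13 mm farther back than shut.
Start: joints at [-1.277, 0.22, 1.526, -0, 1.395, -0.126], TCP at [0.255, -0.571, 0.231] pointing down, gripper open.
Joint ranges: [-2.98, 2.98], [-0.91, 2.08], [0.09, 2.57], [-1.24, 4.39], [0.2, 2.65], [-2.68, 2.68]. Speed limits (rad/s): [2.57, 2.57, 3.01, 3.14, 3.14, 3.14].

### API

Orientations are given as a 3x3 rotation matrix whose columns are the frame's x, y, z axes.
In Python, from rig import * gives the robot as it stands. The module is installed in compiled form; this text tells all that it offers.
- The arm moves only by the tool move_arm, never from a script. Its argument "rows" is a list that holds one entry, the list of rows, each a list of 7 numbers: the shift along the tool's x, y, z in m, then the turn, a rotation vector about the tool's x, y, z in degrees, then the finger opening in m, from 0 to 0.0854. A call has 1 to 12 rows; each row shifts and turns the commanded pose from where the row before left it, along the tool's axes as they then stand; what a row does not reach is not made up. A row lasts 1/10 s, in which the tool goes at most 50 mm and 8.59 degrees, less where a joint would pass 70% of its speed; a pose out of reach is approached as far as the arm can. A call with a gripper value outside its range is refused whole. The fingers move at their own pace and stop on an object; "squeeze" is the grip in N (left out, the last holds). Time passes only in rows, so rows that do not move let the fingers close. It gives the time, the measured TCP pose, the force, the opening and the grip force at its end, in the units of the state.
- sense(): the state, without advancing time (a new reading comes with each control period).
- get_image(name): name is "side" or "top"; returns a dict with "pixels" (400x640x3 uint8, red, green, blue), "fovy" (degrees; the focal length in pixels is half the picture's height over the tangent of half this angle, whatever the lens; pixels are square), "cx", "cy" (the principal point, pixels), "rvec" (rotation vector, rad) and "tvec" (3), from world to camera coordinates, as OpenCV has them. Camera axes: x right, y down, z forward; pixel columns grow to the right and rows downward; lengths in m; the calibration is good to about 2 mm. A picture is of the moment at which its call begins. There is no depth.
- sign_off(): hands the job in; it is judged then, once.
The state is a dict: "clock": time; "joint_pos": joint angles; "joint_velocities": joint speeds; "joint_torque": joint torques, N m; "tcp_pos": TCP position; "orientation": TCP orientation; "contact_force": force on the tool from outside, world axes, zero at the start; "wrist_torque": the same for the moment, N m; "grip_width": finger opening in m; "gripper_force": force on a finger pad.
Only numpy, scipy, OpenCV 4.12 (cv2) and the standard library are available. Lean on these libraries where they do the work, as an engineer would, in place of code of your own. Each camera call takes 0.05 s, during which the arm holds its last target. There are 200 camera calls.

### The job

Stand the loose spice jar upright in the empty pocket of the wooden table caddy and let go of it. Then take the caddy by its upright middle board and lift it, level all the way with both jars in it, and finish still holding it level and motionless in the air, its underside about 15 cm above the worktop: do not put it down or let go. Leave the tamper, the milk pitcher and the order pad where they are.

Things in the scene. Friction and masses are not known exactly. Their poses are not given: they have to be found in the camera images.
- handle (a point): grip point on the upright middle board of the wooden table caddy: at mid-width, 148 mm above the caddy's underside, 25 mm below the board's round top edge. The board is 14 mm thick along the caddy's y axis and 50 mm wide along its x axis; its top is 173 mm above the underside. Axes are the caddy's own (z up, y along its length)
- caddy: the loose wooden table caddy (about 0.40 kg), standing on the worktop at any yaw; origin at the centre of its underside, y along its length. Its tray is 222 mm long (y), 70 mm wide (x), 30 mm high, with a square pocket at each end and a low block, 22 mm high, round the foot of the middle board
- free_pocket (a point): centre of the floor of the empty pocket, 75 mm from the middle board along the caddy's +y, 8 mm above the caddy's underside. The pocket is 54 mm (x) by 55 mm (y) inside; its walls rise 22 mm above its floor. Same axes as the caddy
- seated_jar_centre (a point): centre (half-way up) of the jar that already stands in the other pocket (the caddy's -y end); the same kind of jar as the loose one
- jar_centre (a point): centre (half-way up) of the loose spice jar standing on the worktop, left or right of the caddy: body of rounded-square section, 42 x 42 mm, flat sides square to its x and y axes, round cap 41 mm across from 76 mm up; 96 mm high in all, about 0.11 kg; z up
- tamper_centre (a point): centre of the coffee tamper (steel foot 59 mm across, dark wooden handle, 94 mm high), a bystander that stands on the other side of the caddy from the loose jar
- pitcher: small steel milk pitcher, 67 x 94 x 92 mm, a bystander at the right, before the espresso machine; origin under its middle. Mind the machine's left steam knob, a fixed round knob that juts out over the worktop as far as x = 0.58, at y = -0.29 to -0.24, z = 0.38 to 0.44: wrists must pass in front of it
- order_pad: black order pad, 130 x 95 x 16 mm, lying flat, a bystander behind the caddy; origin under its middle
Not all that is in view belongs to the job. What is shaped like the part that bears jar_centre but purple is not meant.

How it is judged:
By the outcome, as a careful person would: the job done as asked, in the order asked, and still so for the second after the job is handed in, while the arm keeps its last pose, push and grip.
It also fails if it takes over 67 s, if anything falls off the work surface, if the arm or the gripper's body presses on something with over 40 N, if the wrist force passes 120 N, or if a joint passes its speed limit or range.

## Working session

There is one attempt and no reset: what is moved stays moved. The work goes in short steps, Python scripts to look and compute and a tool call to move; the robot and the scene stay as the last step left them, time stands still between calls to the robot, and variables do not carry over. Pictures are saved under pics/ and viewed, at most 10 in all, crops included, and the job is handed in when it is done.

Besides the shell and the picture viewer there is one more tool, called after "Call:" in YAML: its name, and indented under it one key for each argument. move_arm: Moves the arm, as the interface text tells. Its arguments: {"type":"object","properties":{"rows":{"type":"array"},"squeeze":{"type":"number"}},"required":["rows"]}

```bash
mkdir -p pics
cat > h.py <<'E'
from rig import *
import numpy as np, cv2
def snap(n,f):
    d=get_image(n); cv2.imwrite('pics/'+f,d['pixels'][:,:,::-1]); 
    np.savez('pics/'+f[:-4]+'.npz',**d); return d
def cam(d):
    f=200/np.tan(np.radians(float(d['fovy']))/2)
    K=np.array([[f,0,float(d['cx'])],[0,f,float(d['cy'])],[0,0,1]])
    return K,cv2.Rodrigues(np.array(d['rvec'],float).reshape(3,1))[0],np.array(d['tvec'],float).reshape(3)
def proj(d,P):
    K,R,t=cam(d); q=(np.atleast_2d(P)@R.T+t)@K.T; return q[:,:2]/q[:,2:]
def atz(d,uv,z):
    K,R,t=cam(d); c=-R.T@t; r=R.T@np.linalg.inv(K)@np.array([uv[0],uv[1],1.]); return c+r*(z-c[2])/r[2]
def tri(d1,a,d2,b):
    P=[np.c_[K@R,K@t] for K,R,t in map(cam,(d1,d2))]
    X=cv2.triangulatePoints(P[0],P[1],np.array(a,float).reshape(2,1),np.array(b,float).reshape(2,1))
    return (X[:3]/X[3]).ravel()
def load(f): return dict(np.load('pics/'+f+'.npz'))
E
python3 - <<'E'
from h import *
for n in('side','top'):
    d=snap(n,n+'0.png'); K,R,t=cam(d); print(n,K[0,0],d['cx'],d['cy'],-R.T@t,R[2])
s=sense(); print(s['clock'],s['tcp_pos'],s['orientation'],s['grip_width'])
E
```

```text
side 382.30742224319175 318.711059530675 200.9758640412516 [ 0.5910824  -0.85289245  0.73639019] [ 0.00268272  0.79576388 -0.60560107]
top 413.70770692770736 324.6059218588571 192.13535925366156 [ 0.44022519 -0.06773916  1.2320239 ] [ 0.14272712  0.00518991 -0.98974847]
0.1 [ 0.25457077 -0.57021672  0.23032674] [[ 9.13153113e-01  4.07616407e-01 -5.07702334e-04]
 [ 4.07616673e-01 -9.13151675e-01  1.63287230e-03]
 [ 2.01976302e-04 -1.69801036e-03 -9.99998538e-01]] 0.08538146897138606
```

View pics/side0.png

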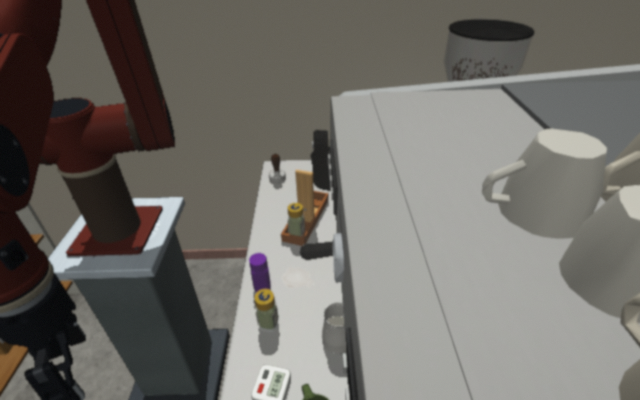

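View pics/top0.png

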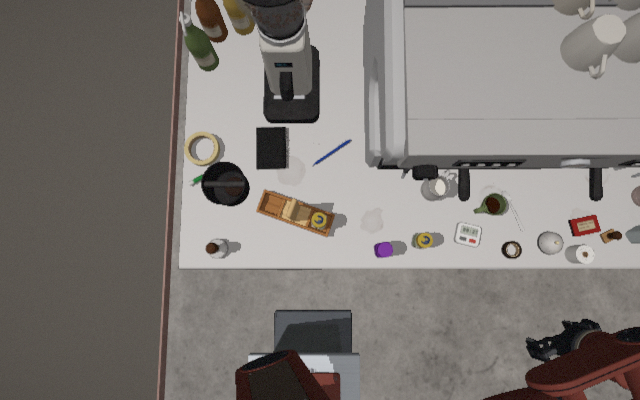

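The top view shows the loose jar at (425,240), the purple decoy at (384,249), the caddy from (262,200) to (332,225) with its free pocket on the left, the tamper at (217,248) and the pitcher at (437,186). In the side view the jar is at (265,308) and the board top at (305,172). I'll enlarge these.

Run:
```python
from h import *
t=load('top0')['pixels'][:,:,::-1]; s=load('side0')['pixels'][:,:,::-1]
def c(i,x,y,w,h,k): return cv2.resize(i[y:y+h,x:x+w],None,fx=k,fy=k,interpolation=cv2.INTER_CUBIC)
a=c(t,250,180,100,60,8)   # 800x480
cv2.imwrite('pics/a.png',a)
b=np.hstack([c(t,370,220,80,50,5),c(s,240,250,50,90,5)[:250*0+450][:450] if 0 else cv2.resize(s[245:295+40,235:295],(400,600),interpolation=cv2.INTER_CUBIC)[:600]]) if 0 else None
L=np.zeros((600,800,3),np.uint8)
L[:300,:400]=c(t,370,215,80,60,5)   # u=370+x/5, v=215+y/5
L[300:,:400]=c(s,235,275,80,60,5)   # u=235+x/5, v=275+(y-300)/5
L[:600,400:]=c(s,260,155,80,120,5)  # u=260+(x-400)/5, v=155+y/5
cv2.imwrite('pics/b.png',L)
```

```text
(no output)
```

View pics/a.png

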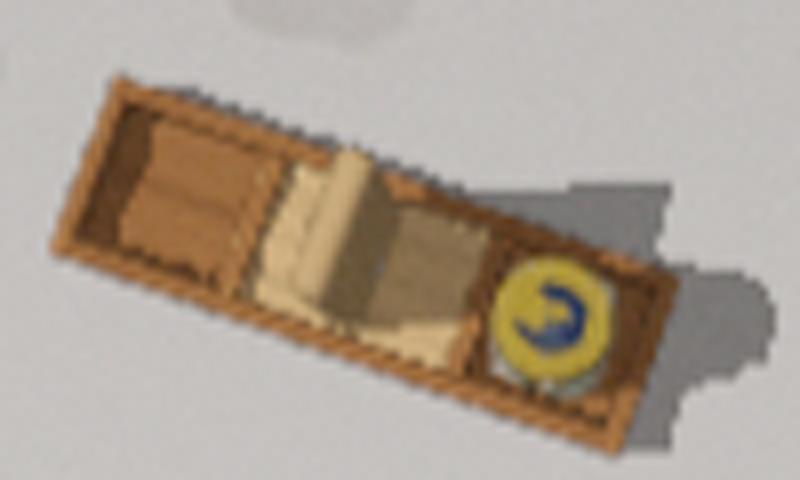

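View pics/b.png

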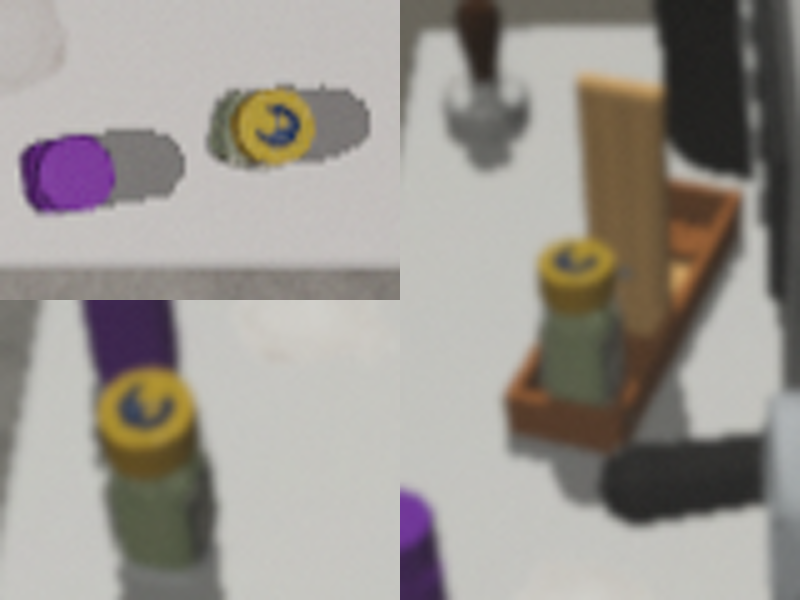

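The enlargements show tray rim corners at (118,78), (55,250), (618,452) and (680,278) in crop a. In crop b the loose cap centre is at (277,126) from the top and (146,402) from the side.

Run:
```python
from h import *
np.set_printoptions(precision=4,suppress=True)
T=load('top0');S=load('side0')
cv=lambda x,y,u,v,k:np.array([u+(x+.5)/k-.5,v+(y+.5)/k-.5])
a=[cv(x,y,250,180,8) for x,y in [(118,78),(55,250),(618,452),(680,278)]]
P=np.array([atz(T,p,.03) for p in a]);print(P,np.linalg.norm(P-np.roll(P,-1,0),axis=1))
c=P.mean(0);yd=(P[0]+P[1]-P[2]-P[3])[:2];xd=(P[0]+P[3]-P[1]-P[2])[:2]
print('caddy',c,'y dir deg',np.degrees(np.arctan2(yd[1],yd[0])),np.degrees(np.arctan2(xd[1],xd[0])))
# side: nearest corner and left corner of rim
for n,(x,y) in dict(left=(508,398),near=(618,427),far=(740,195)).items(): print(n,atz(S,cv(x-400,y,260,155,5),.03))
jt=cv(277,126,370,215,5);js=cv(146,402,235,275-60,5)
print('jar',tri(T,jt,S,js),atz(T,jt,.096),atz(S,js,.096))
pt=cv(77,173,370,215,5);print('purple',atz(T,pt,.09))
st=cv(553,318,250,180,8);ss=cv(578,257,260-80,155,5);print('seated',tri(T,st,S,ss))
print('tamper',atz(T,(213,248),.094),'pitcher',atz(T,(437,186),.09))
```

```text
[[ 0.6226  0.1159  0.03  ]
 [ 0.5592  0.1377  0.03  ]
 [ 0.4852 -0.0674  0.03  ]
 [ 0.5482 -0.0902  0.03  ]] [0.0671 0.2181 0.067  0.2191]
caddy [0.5538 0.024  0.03  ] y dir deg 70.15066472448129 -19.4783715103014
left [ 0.4884 -0.0706  0.03  ]
near [ 0.5492 -0.0963  0.03  ]
far [0.6227 0.1121 0.03  ]
jar [ 0.4723 -0.3342  0.0988] [ 0.4717 -0.335   0.096 ] [ 0.4726 -0.3318  0.096 ]
purple [ 0.4467 -0.2263  0.09  ]
seated [ 0.5291 -0.0453  0.1068]
tamper [0.4514 0.2434 0.094 ] pitcher [ 0.621  -0.3755  0.09  ]
```

Run:
```python
from h import *
T=load('top0');S=load('side0')
def mask(d,box):
    hsv=cv2.cvtColor(d['pixels'],cv2.COLOR_RGB2HSV); m=((hsv[...,1]>45)&(hsv[...,0]>12)&(hsv[...,0]<75)).astype(np.uint8)
    x,y,w,h=box; o=np.zeros_like(m); o[y:y+h,x:x+w]=m[y:y+h,x:x+w]; return o
M=[mask(T,(405,225,30,30)),mask(S,(250,285,35,50))]
print([m.sum() for m in M])
def sil(d,x,y,yaw):
    t=np.arange(0,2*np.pi,.1); r=8e-3; sq=np.array([[sx*(.021-r)+r*np.cos(a),sy*(.021-r)+r*np.sin(a)] for sx in(1,-1) for sy in(1,-1) for a in t])
    c,s=np.cos(yaw),np.sin(yaw); sq=sq@np.array([[c,s],[-s,c]])
    cir=.0205*np.c_[np.cos(t),np.sin(t)]; m=np.zeros((1600,2560),np.uint8)
    for q,z0,z1 in((sq,0,.072),(cir,.074,.096)):
        p=np.vstack([np.c_[q+[x,y],np.full(len(q),z)] for z in(z0,z1)])
        h=cv2.convexHull(((proj(d,p)+.5)*4).astype(np.float32)); cv2.fillConvexPoly(m,np.round(h).astype(np.int32),255)
    return cv2.resize(m,(640,400),interpolation=cv2.INTER_AREA)/255.
def cost(x,y,yaw,k=(0,1)): return sum(np.abs(sil((T,S)[i],x,y,yaw)-M[i]).sum() for i in k)
for k in((0,),(1,),(0,1)):
    r=[]
    for yaw in range(-45,45,6):
        r.append(min((round(cost(x,y,np.radians(yaw),k),1),yaw,round(x,4),round(y,4)) for x in np.arange(.466,.479,.003) for y in np.arange(-.341,-.325,.003)))
    print(k,sorted(r)[:5])
```

```text
[np.uint64(206), np.uint64(598)]
(0,) [(np.float64(115.8), 3, np.float64(0.472), np.float64(-0.338)), (np.float64(118.1), 9, np.float64(0.472), np.float64(-0.338)), (np.float64(119.2), 15, np.float64(0.472), np.float64(-0.338)), (np.float64(121.8), -3, np.float64(0.472), np.float64(-0.338)), (np.float64(123.1), 21, np.float64(0.472), np.float64(-0.338))]
(1,) [(np.float64(244.9), 15, np.float64(0.469), np.float64(-0.326)), (np.float64(249.5), 9, np.float64(0.469), np.float64(-0.326)), (np.float64(265.0), 21, np.float64(0.472), np.float64(-0.326)), (np.float64(268.3), 3, np.float64(0.469), np.float64(-0.326)), (np.float64(286.3), 27, np.float64(0.472), np.float64(-0.326))]
(0, 1) [(np.float64(396.5), 15, np.float64(0.472), np.float64(-0.335)), (np.float64(398.7), 9, np.float64(0.472), np.float64(-0.335)), (np.float64(423.3), 3, np.float64(0.472), np.float64(-0.335)), (np.float64(428.5), 21, np.float64(0.472), np.float64(-0.335)), (np.float64(452.2), -3, np.float64(0.472), np.float64(-0.335))]
```

Run:
```python
from h import *
T=load('top0');S=load('side0')
rows=[]
for d,(x0,y0) in((T,(405,225)),(S,(248,288))):
    row=[]
    for yaw in(None,-12,0,12):
        k=5 if 0 else 6; w,h=33,46
        im=cv2.resize(d['pixels'][y0:y0+h,x0:x0+w,::-1].copy(),None,fx=k,fy=k,interpolation=cv2.INTER_CUBIC)
        im=cv2.convertScaleAbs(im,alpha=1.5)
        if yaw is not None:
            c,s=np.cos(np.radians(yaw)),np.sin(np.radians(yaw))
            q=np.array([[1,1],[-1,1],[-1,-1],[1,-1]])*.021@np.array([[c,s],[-s,c]])+[.472,-.334]
            for z in(0,.07):
                p=(proj(d,np.c_[q,np.full(4,z)])-[x0,y0]+.5)*k
                cv2.polylines(im,[np.round(p).astype(np.int32)],True,(0,0,255),1)
        row.append(im)
    rows.append(np.hstack(row))
cv2.imwrite('pics/c.png',np.vstack(rows)); print(np.vstack(rows).shape)
```

```text
(552, 792, 3)
```

View pics/c.png

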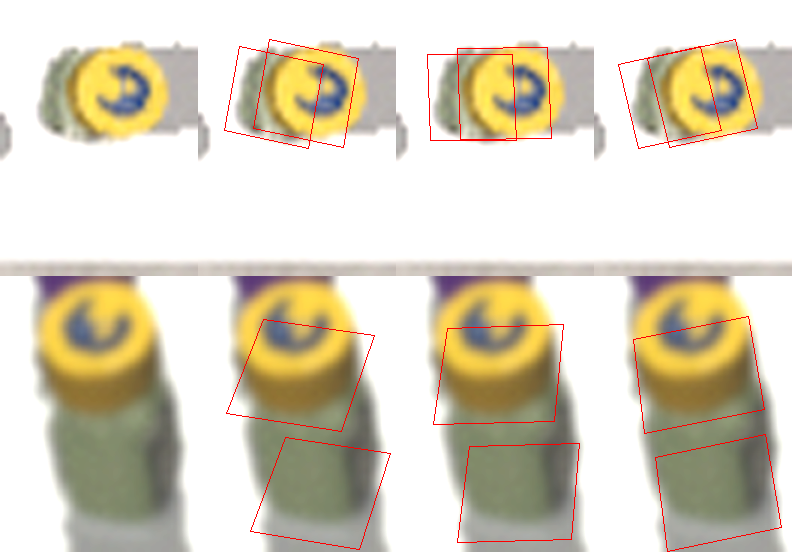

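The enlarged overlays show the front bottom edge tilting down to the right, with a dark right face at x 150–182. That puts the jar yaw at about -9°, centred near (0.472, -0.334). I'll move above it.

Call:
move_arm:
  rows:
    - [[0.037,-0.016,0,0,0,0,0.085],[0.037,-0.016,0,0,0,0,0.085],[0.037,-0.016,0,0,0,0,0.085],[0.037,-0.016,0,0,0,0,0.085],[0.037,-0.016,0,0,0,0,0.085],[0.037,-0.016,0,0,0,0,0.085],[0.037,-0.016,0,0,0,0,0.085],[0.036,-0.015,0,0,0,0,0.085],[0,0,0,0,0,-8,0.085],[0,0,0,0,0,-8,0.085],[0,0,0,0,0,-8,0.085],[0,0,0,0,0,-8,0.085]]

```text
clock: 1.3
tcp_pos: [0.4723, -0.334, 0.2307]
orientation: [[0.553, 0.833, -0.001], [0.833, -0.553, 0.001], [0.0, -0.001, -1.0]]
contact_force: [-0.1, 0.6, 0.2]
grip_width: 0.0849
gripper_force: 0.0
```

Call:
move_arm:
  rows:
    - [[0,0,0,0,0,-8,0.085],[0,0,0,0,0,-8,0.085],[0,0,0,0,0,-8,0.085],[0,0,0.03,0,0,0,0.085],[0,0,0.03,0,0,0,0.085],[0,0,0,0,0,0,0.085],[0,0,0,0,0,0,0.085]]

```text
clock: 2.0
tcp_pos: [0.4719, -0.3341, 0.1709]
orientation: [[0.173, 0.985, -0.002], [0.985, -0.173, 0.001], [0.001, -0.002, -1.0]]
contact_force: [0.2, -0.1, 0.6]
grip_width: 0.0849
gripper_force: 0.0
```

```bash
cat >> h.py <<'E'
from scipy.spatial.transform import Rotation as Ro
def rel(p,az=None):
    s=sense(); R=np.array(s['orientation']); P=np.array(s['tcp_pos'])
    d=(np.array(p)-P)@R; out=[d]
    if az is not None:
        a=np.radians(az); y=np.array([np.cos(a),np.sin(a),0]); z=np.array([0,0,-1.]); G=np.c_[np.cross(y,z),y,z]
        out.append(np.degrees(Ro.from_matrix(R.T@G).as_rotvec()))
    np.set_printoptions(precision=4,suppress=True)
    print('t',s['clock'],'P',P,'az',np.degrees(np.arctan2(R[1,1],R[0,1])),'z',R[:,2],'d',*out,'F',np.array(s['contact_force']),'w',s['grip_width'],s['gripper_force'])
E
python3 - <<'E'
from h import *
rel([.472,-.334,.034],-9)
d=snap('top','t1.png');e=snap('side','s1.png')
L=np.hstack([cv2.resize(x['pixels'][v:v+100,u:u+80,::-1],(400,500),interpolation=cv2.INTER_CUBIC) for x,u,v in((d,380,195),(e,235,240))])
cv2.imwrite('pics/e.png',L)
E
```

```text
t 2.0 P [ 0.4719 -0.3341  0.1709] az -9.9469704996459 z [-0.0015  0.0014 -1.    ] d [-0.      0.0003  0.1369] [-0.0986 -0.0665 -0.947 ] F [ 0.1801 -0.1329  0.5537] w 0.08488683422601939 0.0
```

View pics/e.png

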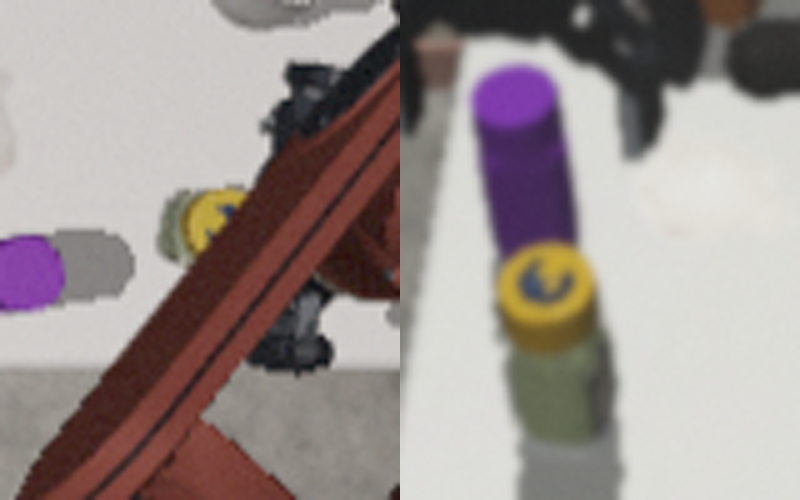

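The open fingers straddle the jar, whose cap is at about (218,220) in the left crop, and nothing is in the way. I'll descend and grip.

Call:
move_arm:
  rows:
    - [[0,0,0.02,0,0,0,0.085],[0,0,0.02,0,0,0,0.085],[0,0,0.02,0,0,0,0.085],[0,0,0.02,0,0,0,0.085],[0,0,0.02,0,0,0,0.085],[0,0,0.02,0,0,0,0.085],[0,0,0.017,0,0,0,0.085],[0,0,0,0,0,0,0.085]]

```text
clock: 2.9
tcp_pos: [0.4719, -0.3341, 0.0335]
orientation: [[0.173, 0.985, -0.001], [0.985, -0.173, 0.001], [0.001, -0.002, -1.0]]
contact_force: [-0.1, -0.2, -1.1]
grip_width: 0.0853
gripper_force: 0.0
```

Call:
move_arm:
  rows:
    - [[0,0,0,0,0,0,0.06],[0,0,0,0,0,0,0.05],[0,0,0,0,0,0,0.045],[0,0,0,0,0,0,0.04],[0,0,0,0,0,0,0.03],[0,0,0,0,0,0,0.03],[0,0,0,0,0,0,0.03],[0,0,0,0,0,0,0.03],[0,0,0,0,0,0,0.03]]
  squeeze: 25

```text
clock: 3.8
tcp_pos: [0.473, -0.3353, 0.0361]
orientation: [[0.173, 0.985, 0.001], [0.985, -0.173, -0.002], [-0.001, 0.002, -1.0]]
contact_force: [-0.8, 0.3, 6.1]
grip_width: 0.0411
gripper_force: 21.1
```

Call:
move_arm:
  rows:
    - [[0,0,-0.01,0,0,0,0.03],[0,0,-0.02,0,0,0,0.03],[0,0,-0.03,0,0,0,0.03],[0,0,-0.04,0,0,0,0.03],[0,0,-0.04,0,0,0,0.03],[0,0,-0.04,0,0,0,0.03],[0,0,-0.02,0,0,0,0.03],[0,0,0,0,0,4.9,0.03],[0,0,0,0,0,4.9,0.03],[0,0,0,0,0,0,0.03]]

```text
clock: 4.8
tcp_pos: [0.4724, -0.3345, 0.2354]
orientation: [[0.339, 0.941, 0.001], [0.941, -0.339, -0.001], [-0.0, 0.001, -1.0]]
contact_force: [0.5, 0.1, -0.1]
grip_width: 0.041
gripper_force: 21.6
```

Run:
```python
from h import *
rel([.45,-.05,.235],-19.7)
rel([.58,.0925,.235],-19.7)
```

```text
t 4.8 P [ 0.4724 -0.3345  0.2354] az -19.78777947384668 z [ 0.001  -0.0008 -1.    ] d [ 0.2601 -0.1174  0.0002] [ 0.0683  0.0245 -0.0878] F [ 0.4706  0.0851 -0.068 ] w 0.041009767310494015 21.60243322548922
t 4.8 P [ 0.4724 -0.3345  0.2354] az -19.78777947384668 z [ 0.001  -0.0008 -1.    ] d [ 0.4382 -0.0434  0.0002] [ 0.0683  0.0245 -0.0878] F [ 0.4706  0.0851 -0.068 ] w 0.041009767310494015 21.60243322548922
```

Call:
move_arm:
  rows:
    - [[0.0325,-0.0147,0,0,0,0,0.03],[0.0325,-0.0147,0,0,0,0,0.03],[0.0325,-0.0147,0,0,0,0,0.03],[0.0325,-0.0147,0,0,0,0,0.03],[0.0325,-0.0147,0,0,0,0,0.03],[0.0325,-0.0147,0,0,0,0,0.03],[0.0325,-0.0147,0,0,0,0,0.03],[0.0325,-0.0145,0,0,0,0,0.03],[0,0,0,0,0,0,0.03]]

```text
clock: 5.7
tcp_pos: [0.4491, -0.0467, 0.2345]
orientation: [[0.332, 0.943, 0.0], [0.943, -0.332, 0.001], [0.001, -0.0, -1.0]]
contact_force: [-0.2, -0.7, -0.6]
grip_width: 0.0411
gripper_force: 21.7
```

Call:
move_arm:
  rows:
    - [[0.025,0.0105,0,0,0,0,0.03],[0.03,0.0125,0,0,0,0,0.03],[0.03,0.0125,0,0,0,0,0.03],[0.03,0.0125,0,0,0,0,0.03],[0.03,0.0125,0,0,0,0,0.03],[0.02,0.0085,0,0,0,0,0.03],[0.013,0.005,0,0,0,0,0.03],[0,0,0,0,0,0,0.03],[0,0,0,0,0,0,0.03]]

```text
clock: 6.6
tcp_pos: [0.5791, 0.0917, 0.234]
orientation: [[0.337, 0.941, -0.001], [0.941, -0.337, -0.001], [-0.001, -0.001, -1.0]]
contact_force: [0.7, -0.3, -1.1]
grip_width: 0.0406
gripper_force: 21.8
```

Run:
```python
from h import *
rel([.58,.0925,.0441],-19.7)
d=snap('top','t2.png');e=snap('side','s2.png')
L=np.hstack([cv2.resize(x['pixels'][v:v+120,u:u+80,::-1],(400,600),interpolation=cv2.INTER_CUBIC) for x,u,v in((d,250,150),(e,265,130))])
cv2.imwrite('pics/f.png',L)
```

```text
t 6.6 P [0.5791 0.0917 0.234 ] az -19.71394960740211 z [-0.001  -0.0006 -1.    ] d [0.0013 0.0007 0.1899] [-0.0426  0.0501 -0.0139] F [ 0.7389 -0.3312 -1.0694] w 0.040550549031842714 21.76724471821217
```

View pics/f.png

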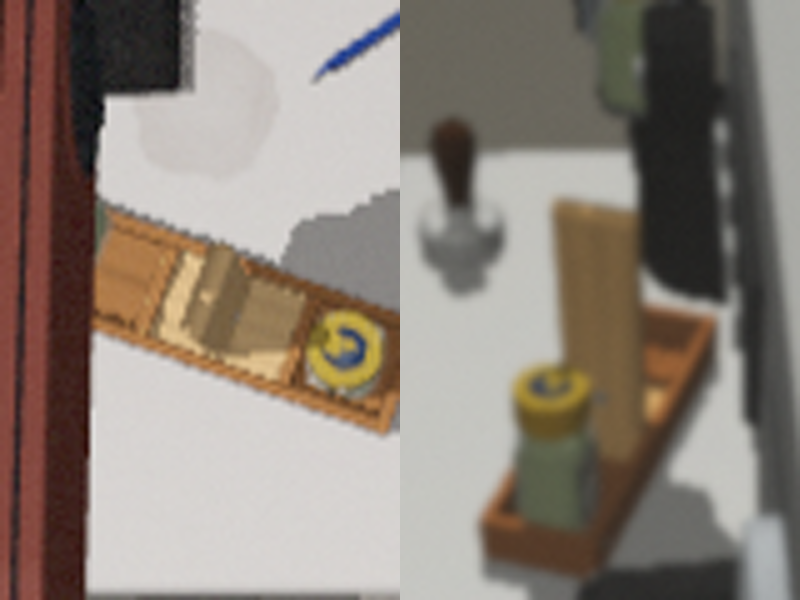

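The jar is held at (620,50) in the right crop, with the pocket beneath it and the caddy unmoved. I'll descend to just above the rim.

Call:
move_arm:
  rows:
    - [[0.0013,0.0007,0.02,0,0,0,0.03],[0,0,0.03,0,0,0,0.03],[0,0,0.03,0,0,0,0.03],[0,0,0.03,0,0,0,0.03],[0,0,0.03,0,0,0,0.03],[0,0,0.015,0,0,0,0.03],[0,0,0,0,0,0,0.03],[0,0,0,0,0,0,0.03]]

```text
clock: 7.5
tcp_pos: [0.5812, 0.093, 0.0804]
orientation: [[0.338, 0.941, 0.001], [0.941, -0.338, -0.0], [0.0, 0.001, -1.0]]
contact_force: [0.1, -0.4, -0.1]
grip_width: 0.0407
gripper_force: 21.8
```

Run:
```python
from h import *
rel([.58,.0925,.0441],-19.7)
d=snap('top','t3.png');e=snap('side','s3.png')
L=np.hstack([cv2.resize(x['pixels'][v:v+75,u:u+50,::-1],(400,600),interpolation=cv2.INTER_CUBIC) for x,u,v in((d,240,165),(e,285,155))])
cv2.imwrite('pics/g.png',L)
```

```text
t 7.5 P [0.5812 0.093  0.0804] az -19.76917899283817 z [ 0.0011 -0.     -1.    ] d [-0.0009 -0.0009  0.0363] [ 0.0579 -0.0207 -0.0692] F [ 0.1371 -0.3919 -0.1104] w 0.040710665409739284 21.757358449394815
```

View pics/g.png

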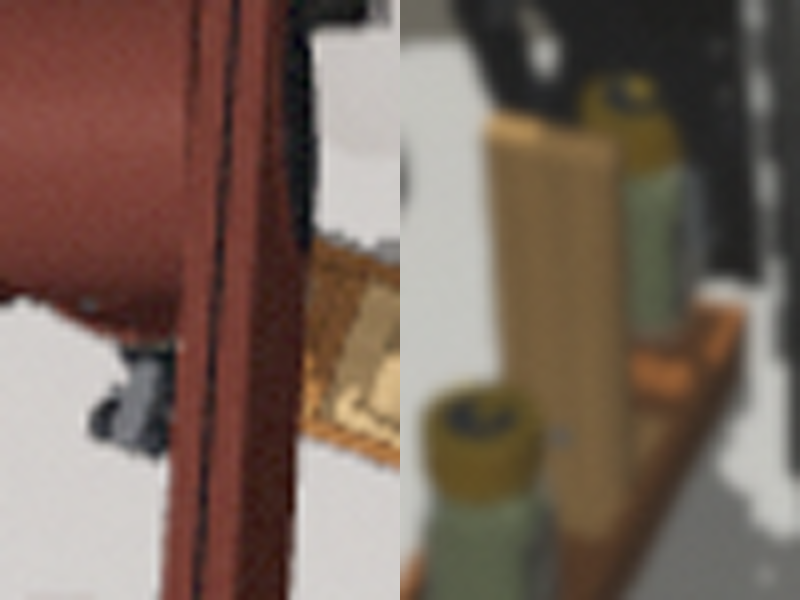

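In the right crop the held jar's cap is centred at (632,95), i.e. pixel (313.5,166.4), and its foot is just above the far pocket. I'll check that against the calibration.

Run:
```python
from h import *
S=load('s3');print(atz(S,(313.5,166.4),.1404),proj(S,[.5812,.093,.1404]),proj(S,[.58,.0925,.03]))
a=np.radians(70.3);u=np.array([np.cos(a),np.sin(a)]);v=np.array([u[1],-u[0]])
for c in[(.555,.022)]: # rim corners predicted in side
  print(proj(S,[[*(np.array(c)+sx*.035*v+sy*.111*u),.03] for sx,sy in((1,1),(1,-1),(-1,-1))]))
```

```text
[0.58164929 0.09774349 0.1404    ] [[313.35888763 167.27275544]] [[314.00356681 197.73194943]]
[[328.41401876 193.09001593]
 [303.71333309 239.48125823]
 [279.8293464  234.26166826]]
```

Call:
move_arm:
  rows:
    - [[-0.0009,-0.0009,0.008,0,0,0,0.03],[0,0,0.008,0,0,0,0.03],[0,0,0.008,0,0,0,0.03],[0,0,0.006,0,0,0,0.03],[0,0,0.003,0,0,0,0.03],[0,0,0,0,0,0,0.03],[0,0,0,0,0,0,0.03]]

```text
clock: 8.3
tcp_pos: [0.5795, 0.0928, 0.0463]
orientation: [[0.338, 0.941, 0.0], [0.941, -0.338, 0.0], [0.0, 0.0, -1.0]]
contact_force: [-0.3, -0.3, -1.4]
grip_width: 0.0406
gripper_force: 21.8
```

Call:
move_arm:
  rows:
    - [[0,0,0.002,0,0,0,0.03],[0,0,0,0,0,0,0.03],[0,0,0,0,0,0,0.03]]

```text
clock: 8.6
tcp_pos: [0.5795, 0.0928, 0.0444]
orientation: [[0.338, 0.941, 0.0], [0.941, -0.338, -0.0], [0.0, 0.0, -1.0]]
contact_force: [-0.3, 0.4, -0.2]
grip_width: 0.0413
gripper_force: 21.8
```

Call:
move_arm:
  rows:
    - [[0,0,0.0015,0,0,0,0.03],[0,0,0,0,0,0,0.03],[0,0,0,0,0,0,0.03]]

```text
clock: 8.9
tcp_pos: [0.5797, 0.0929, 0.0441]
orientation: [[0.338, 0.941, 0.0], [0.941, -0.338, -0.0], [0.0, 0.0, -1.0]]
contact_force: [-3.7, 0.6, 7.6]
grip_width: 0.041
gripper_force: 22.8
```

Contact with the floor at the expected height. I'll release and retreat straight up.

Call:
move_arm:
  rows:
    - [[0,0,-0.001,0,0,0,0.045],[0,0,0,0,0,0,0.055],[0,0,0,0,0,0,0.07],[0,0,0,0,0,0,0.085],[0,0,0,0,0,0,0.085],[0,0,0,0,0,0,0.085]]

```text
clock: 9.5
tcp_pos: [0.5794, 0.0928, 0.0437]
orientation: [[0.338, 0.941, -0.0], [0.941, -0.338, -0.0], [-0.0, -0.0, -1.0]]
contact_force: [-0.5, 0.9, 0.2]
grip_width: 0.0848
gripper_force: 0.0
```

Call:
move_arm:
  rows:
    - [[0,0,-0.02,0,0,0,0.085],[0,0,-0.03,0,0,0,0.085],[0,0,-0.04,0,0,0,0.085],[0,0,-0.04,0,0,0,0.085],[0,0,-0.04,0,0,0,0.085],[0,0,-0.03,0,0,0,0.085],[0,-0.05,0,0,0,0,0.085],[0,-0.05,0,0,0,0,0.085],[0,-0.05,0,0,0,0,0.085],[0,0,0,0,0,0,0.085]]

```text
clock: 10.5
tcp_pos: [0.4329, 0.145, 0.2426]
orientation: [[0.335, 0.942, -0.004], [0.942, -0.335, 0.001], [-0.001, -0.004, -1.0]]
contact_force: [0.8, -0.0, 0.6]
grip_width: 0.0852
gripper_force: 0.0
```

Run:
```python
from h import *
rel([.555,.022,.245],-109.7)
d=snap('top','t4.png');e=snap('side','s4.png')
L=np.hstack([cv2.resize(d['pixels'][175:245,250:350,::-1],(500,350),interpolation=cv2.INTER_CUBIC),cv2.resize(e['pixels'][160:230,275:335,::-1],(300,350),interpolation=cv2.INTER_CUBIC)])
cv2.imwrite('pics/h.png',L)
```

```text
t 10.5 P [0.4329 0.145  0.2426] az -19.58561702231655 z [-0.0036  0.0006 -1.    ] d [-0.075   0.1563 -0.0029] [-0.1318  0.1939 90.1143] F [ 0.7845 -0.0015  0.6259] w 0.0851741679497821 0.0
```

View pics/h.png

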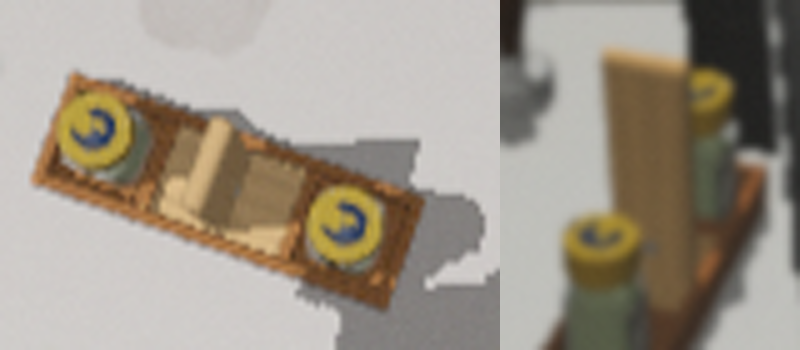

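Both jars stand upright in their pockets: caps at (95,130) and (345,225) in the left crop. The board top runs from (228,122) to (200,220), and in the side crop from (603,52) to (690,65). I'll check the caddy pose.

Run:
```python
from h import *
np.set_printoptions(precision=4,suppress=True)
T=load('t4');S=load('s4')
cv=lambda x,y,u,v,k:np.array([u+(x+.5)/k-.5,v+(y+.5)/k-.5])
P=np.array([atz(T,cv(x,y,250,175,5),.03) for x,y in [(70,72),(33,182),(388,308),(425,200)]])
c=P.mean(0);yd=(P[0]+P[1]-P[2]-P[3])[:2];print(c,np.degrees(np.arctan2(yd[1],yd[0])))
bt=cv(213,170,250,175,5);bs=cv(148,57,275,160,5)
print('board top',tri(T,bt,S,bs),atz(T,bt,.173),atz(S,bs,.173))
for x,y in((95,130),(345,226)): print('cap',atz(T,cv(x,y,250,175,5),.104))
print(proj(S,[[.555,.022,.173]]),bs)
rel([.555,.0225,.245],-109.8)
```

```text
[0.5536 0.0244 0.03  ] 70.1288208824412
board top [0.5534 0.0216 0.1736] [0.5505 0.0213 0.173 ] [0.5567 0.0236 0.173 ]
cap [0.58   0.0922 0.104 ]
cap [ 0.5267 -0.0452  0.104 ]
[[303.5617 171.3419]] [304.2 171. ]
t 10.6 P [0.4377 0.1439 0.2442] az -19.667382955290854 z [ 0.0016  0.0001 -1.    ] d [-0.0749  0.1513 -0.0006] [ 0.0384 -0.0953 90.1326] F [ 0.2143 -0.4939 -0.5261] w 0.08485720823157106 0.0
```

Call:
move_arm:
  rows:
    - [[0,0,0,0,0,-8.2,0.085],[0,0,0,0,0,-8.2,0.085],[0,0,0,0,0,-8.2,0.085],[0,0,0,0,0,-8.2,0.085],[0,0,0,0,0,-8.2,0.085],[0,0,0,0,0,-8.2,0.085],[0,0,0,0,0,-8.2,0.085],[0,0,0,0,0,-8.2,0.085],[0,0,0,0,0,-8.2,0.085],[0,0,0,0,0,-8.2,0.085],[0,0,0,0,0,-7.9,0.085],[0,0,0,0,0,0,0.085]]

```text
clock: 11.8
tcp_pos: [0.4396, 0.1431, 0.244]
orientation: [[-0.941, 0.339, 0.0], [0.339, 0.941, -0.0], [-0.0, 0.0, -1.0]]
contact_force: [0.9, -0.4, 0.3]
grip_width: 0.0846
gripper_force: 0.0
```

Call:
move_arm:
  rows:
    - [[-0.025,-0.0124,0,0,0,0,0.085],[-0.025,-0.0124,0,0,0,0,0.085],[-0.025,-0.0124,0,0,0,0,0.085],[-0.025,-0.0124,0,0,0,0,0.085],[-0.025,-0.0124,0,0,0,0,0.085],[-0.025,-0.0124,0,0,0,0,0.085],[0,0,0,0,0,0,0.085],[0,0,0,0,0,0,0.085]]

```text
clock: 12.6
tcp_pos: [0.5545, 0.0219, 0.2433]
orientation: [[-0.939, 0.344, -0.001], [0.344, 0.939, 0.0], [0.001, -0.0, -1.0]]
contact_force: [0.0, 0.0, -0.6]
grip_width: 0.085
gripper_force: 0.0
```

Run:
```python
from h import *
rel([.554,.0225,.129],70.2)
```

```text
t 12.6 P [0.5545 0.0219 0.2433] az 69.90555748074304 z [-0.001   0.0003 -1.    ] d [0.0006 0.0004 0.1143] [-0.0025 -0.0597 -0.2944] F [ 0.0118  0.0071 -0.6232] w 0.08500798882811386 0.0
```

Call:
move_arm:
  rows:
    - [[0,0,0.02,0,0,0,0.085],[0,0,0.02,0,0,0,0.085],[0,0,0.02,0,0,0,0.085],[0,0,0.02,0,0,0,0.085],[0,0,0.02,0,0,0,0.085],[0,0,0.014,0,0,0,0.085],[0,0,0,0,0,0,0.085],[0,0,0,0,0,0,0.085]]

```text
clock: 13.4
tcp_pos: [0.5542, 0.0229, 0.1302]
orientation: [[-0.941, 0.34, 0.0], [0.34, 0.941, 0.0], [-0.0, 0.0, -1.0]]
contact_force: [1.4, 0.8, 1.1]
grip_width: 0.0847
gripper_force: 0.0
```

Call:
move_arm:
  rows:
    - [[0,0,0,0,0,0,0.07],[0,0,0,0,0,0,0.055],[0,0,0,0,0,0,0.04],[0,0,0,0,0,0,0.03],[0,0,0,0,0,0,0.024],[0,0,0,0,0,0,0.02],[0,0,0,0,0,0,0.016],[0,0,0,0,0,0,0.012],[0,0,0,0,0,0,0.008],[0,0,0,0,0,0,0.005],[0,0,0,0,0,0,0.005]]
  squeeze: 30

```text
clock: 14.5
tcp_pos: [0.5543, 0.0228, 0.1299]
orientation: [[-0.941, 0.339, 0.0], [0.339, 0.941, 0.0], [-0.0, 0.0, -1.0]]
contact_force: [0.7, 4.6, 1.7]
grip_width: 0.0136
gripper_force: 33.2
```

Run:
```python
from h import *
rel([.554,.0225,.129],70.2)
```

```text
t 14.5 P [0.5543 0.0228 0.1299] az 70.1589580894308 z [ 0.0005  0.0003 -1.    ] d [ 0.0002 -0.0004  0.0009] [ 0.0265  0.0189 -0.041 ] F [0.723  4.5894 1.7318] w 0.013630278541448722 33.17721404135227
```

Call:
move_arm:
  rows:
    - [[0,0.001,0,0,0,0,0.005],[0,0,0,0,0,0,0.005],[0,0,0,0,0,0,0.005],[0,0,0,0,0,0,0.005]]
  squeeze: 80

```text
clock: 14.9
tcp_pos: [0.5544, 0.0229, 0.13]
orientation: [[-0.941, 0.34, -0.0], [0.34, 0.941, -0.001], [-0.0, -0.001, -1.0]]
contact_force: [-1.8, -4.3, 3.8]
grip_width: 0.0134
gripper_force: 79.2
```

Call:
move_arm:
  rows:
    - [[0,0,-0.002,0,0,0,0.005],[0,0,-0.004,0,0,0,0.005],[0,0,-0.006,0,0,0,0.005],[0,0,-0.006,0,0,0,0.005],[0,0,-0.006,0,0,0,0.005],[0,0,-0.004,0,0,0,0.005],[0,0,-0.002,0,0,0,0.005],[0,0,0,0,0,0,0.005],[0,0,0,0,0,0,0.005],[0,0,0,0,0,0,0.005]]

```text
clock: 15.9
tcp_pos: [0.5542, 0.0236, 0.1594]
orientation: [[-0.941, 0.34, -0.001], [0.34, 0.941, 0.0], [0.001, -0.0, -1.0]]
contact_force: [-0.3, 0.1, -6.5]
grip_width: 0.0131
gripper_force: 77.9
```

Run:
```python
from h import *
rel([.554,.0225,.279],70.2); print(sense()['wrist_torque'])
e=snap('side','s5.png');d=snap('top','t5.png')
cv2.imwrite('pics/i.png',np.hstack([cv2.resize(x['pixels'][v:v+120,u:u+80,::-1],(400,600),interpolation=cv2.INTER_CUBIC) for x,u,v in((e,260,130),(d,250,160))]))
```

```text
t 15.9 P [0.5542 0.0236 0.1594] az 70.15301017154833 z [-0.0007  0.0001 -1.    ] d [-0.0001 -0.0011 -0.1196] [-0.0103 -0.0388 -0.047 ] F [-0.2519  0.1361 -6.5193] w 0.013112821840499013 77.92210534214973
[ 0.0405  0.0101 -0.0488]
```

View pics/i.png

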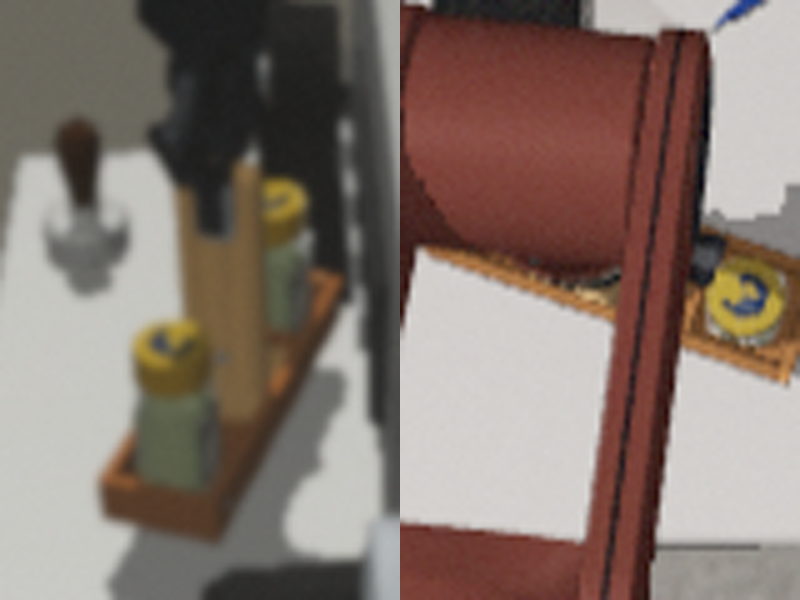

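The caddy is off the worktop, the wrist carries 6.5 N, it looks level, both jars are seated and the grip is mid-board (left crop, pad at (215,215)). I'll lift the remaining 120 mm.

Call:
move_arm:
  rows:
    - [[0,0,-0.004,0,0,0,0.005],[0,0,-0.009,0,0,0,0.005],[0,0,-0.013,0,0,0,0.005],[0,0,-0.015,0,0,0,0.005],[0,0,-0.015,0,0,0,0.005],[0,0,-0.015,0,0,0,0.005],[0,0,-0.015,0,0,0,0.005],[0,0,-0.014,0,0,0,0.005],[0,0,-0.011,0,0,0,0.005],[0,0,-0.006,0,0,0,0.005],[0,0,-0.003,0,0,0,0.005],[0,0,0,0,0,0,0.005]]

```text
clock: 17.2
tcp_pos: [0.5544, 0.0235, 0.2798]
orientation: [[-0.941, 0.34, -0.0], [0.34, 0.941, 0.0], [0.0, -0.0, -1.0]]
contact_force: [-0.2, -0.3, -7.4]
grip_width: 0.0133
gripper_force: 78.0
```

Call:
move_arm:
  rows:
    - [[0,0,0,0,0,0,0.005],[0,0,0,0,0,0,0.005],[0,0,0,0,0,0,0.005],[0,0,0,0,0,0,0.005],[0,0,0,0,0,0,0.005]]

```text
clock: 17.7
tcp_pos: [0.5544, 0.0236, 0.2796]
orientation: [[-0.941, 0.339, -0.0], [0.339, 0.941, 0.0], [0.0, -0.0, -1.0]]
contact_force: [-0.1, -1.0, -5.8]
grip_width: 0.0131
gripper_force: 78.1
```

Run:
```python
from h import *
rel([.554,.0225,.279],70.2); s=sense();print(s['wrist_torque'],np.abs(s['joint_velocities']).max())
e=snap('side','s6.png')
cv2.imwrite('pics/j.png',cv2.resize(e['pixels'][60:220,220:380,::-1],(600,600),interpolation=cv2.INTER_CUBIC))
a=np.radians(70.15);u=np.array([np.cos(a),np.sin(a)]);v=np.array([u[1],-u[0]])
q=proj(e,[[*(np.array([.554,.0235])+sx*.035*v+sy*.111*u),.18] for sx,sy in((1,1),(1,-1),(-1,-1))])
print((q-[220,60])*3.75)
```

```text
t 17.7 P [0.5544 0.0236 0.2796] az 70.15386885528595 z [-0.0003  0.     -1.    ] d [-0.     -0.0011  0.0006] [-0.0037 -0.0162 -0.0461] F [-0.0703 -1.0446 -5.7504] w 0.013101234123645056 78.05853724479675
[ 0.0284 -0.0647  0.0346] 0.008519676652142434
[[404.5346 341.2999]
 [301.8894 503.7981]
 [204.3084 485.5237]]
```

View pics/j.png

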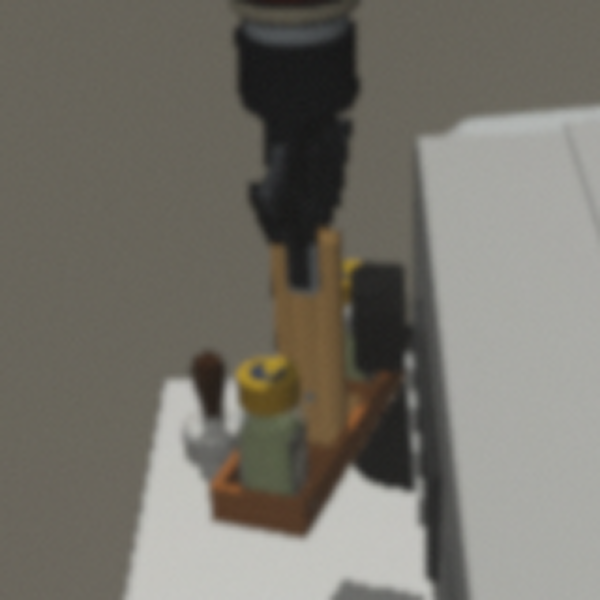

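The side view shows the caddy lifted: near rim corners at (308,503) and (211,486), near cap at (268,370), far jar partly behind a black part. I've used up my picture views, so I'll check level numerically by comparing it with the same caddy when it stood on the table.

Run:
```python
from h import *
np.set_printoptions(precision=2,suppress=True)
a=np.radians(70.15);u=np.array([np.cos(a),np.sin(a),0]);v=np.array([u[1],-u[0],0])
def P(z0,x,y,z): return np.array([.5544,.0236,z0])+x*v+y*u+np.array([0,0,z])
for f,z0 in(('s4',0),('s5',.0294),('s6',.1496)):
    d=load(f); px=d['pixels']; hsv=cv2.cvtColor(px,cv2.COLOR_RGB2HSV)
    yel=((hsv[...,0]>20)&(hsv[...,0]<32)&(hsv[...,1]>170)&(hsv[...,2]>70)).astype(np.uint8)
    n,_,st,ce=cv2.connectedComponentsWithStats(yel)
    print(f,'yellow',[(st[i],ce[i]) for i in range(1,n) if st[i][4]>15])
    print(' pred cap tops near/far',proj(d,[P(z0,0,-.075,.104),P(z0,0,.075,.104)]).ravel(),'cap mid',proj(d,[P(z0,0,-.075,.094),P(z0,0,.075,.094)]).ravel())
    org=((hsv[...,0]<13)&(hsv[...,1]>110)&(hsv[...,2]>60)).astype(np.uint8); org[:,:270]=0; org[:,340:]=0;org[260:]=0
    n,l,st,ce=cv2.connectedComponentsWithStats(org); i=1+st[1:,4].argmax(); m=l==i
    # right edge of tray by row
    ys=[y for y in range(400) if m[y].any()]; print(' orange',[(y,int(np.where(m[y])[0].max())) for y in ys[::4]])
    print(' pred rim right',proj(d,[P(z0,.035,s,.03) for s in(.111,.05,0,-.111)]).ravel(),'bottom',proj(d,[P(z0,.035,s,0) for s in(.111,-.111)]).ravel())
```

```text
s4 yellow []
 pred cap tops near/far [294.65 207.3  313.26 177.47] cap mid [294.87 210.21 313.36 180.26]
 orange [(223, 306), (227, 309), (231, 307), (235, 305), (239, 304), (243, 301)]
 pred rim right [328.28 192.83 322.16 204.21 316.76 214.23 303.39 239.08] bottom [328.33 200.45 303.87 247.11]
s5 yellow []
 pred cap tops near/far [294.   198.53 312.97 169.11] cap mid [294.22 201.54 313.07 171.98]
 orange [(11, 272), (15, 284), (19, 296), (23, 307), (27, 312), (31, 313), (35, 314), (39, 312)]
 pred rim right [328.23 185.13 322.01 196.38 316.52 206.3  302.89 230.94] bottom [328.28 192.98 303.4  239.24]
s6 yellow [(array([284, 159,   9,   9,  28], dtype=int32), array([287.46, 163.21]))]
 pred cap tops near/far [291.07 159.18 311.67 131.94] cap mid [291.33 162.68 311.79 135.23]
 orange [(192, 287), (196, 296), (200, 298)]
 pred rim right [328.01 151.11 321.35 161.67 315.45 171.02 300.67 194.45] bottom [328.07 160.02 301.26 204.07]
```

Run:
```python
from h import *
for f in('s4','s6'):
    p=load(f)['pixels'].astype(int); print(f); 
    for y in range(124,176,3): print(y,[int(p[y,x,0]-p[y,x,2]) for x in range(306,334,2)],[int(p[y,x].sum()//3) for x in range(306,334,2)])
```

```text
s4
124 [14, 13, 13, 14, 12, 12, 13, 12, 12, 14, 12, 13, 8, 4] [97, 98, 96, 98, 98, 98, 95, 96, 98, 98, 98, 96, 82, 76]
127 [12, 12, 13, 13, 12, 12, 12, 13, 12, 13, 12, 12, 7, 4] [97, 97, 97, 96, 97, 96, 97, 98, 97, 97, 98, 98, 82, 76]
130 [13, 13, 13, 13, 11, 5, 6, 7, 7, 7, 8, 11, 7, 2] [97, 97, 96, 94, 79, 60, 57, 64, 65, 66, 74, 90, 82, 74]
133 [13, 13, 12, 10, 4, 1, 2, 2, 2, 1, 1, 9, 7, 3] [98, 97, 97, 86, 46, 38, 38, 38, 40, 40, 45, 80, 81, 76]
136 [11, 12, 13, 10, 3, 2, 1, 1, 2, 1, 3, 10, 6, 3] [97, 97, 97, 88, 44, 38, 38, 36, 39, 39, 41, 80, 80, 74]
139 [12, 14, 12, 11, 3, 2, 0, 1, 1, 2, 1, 8, 6, 1] [99, 97, 98, 89, 45, 33, 35, 36, 36, 38, 41, 70, 74, 70]
142 [13, 12, 12, 6, 2, 2, 2, 1, 2, 2, 2, 8, 3, 1] [97, 99, 100, 114, 54, 35, 35, 35, 35, 37, 38, 66, 72, 64]
145 [13, 12, 11, 4, 1, 2, 1, 3, 3, 4, 3, 6, 2, 1] [96, 97, 98, 88, 44, 32, 33, 32, 32, 33, 34, 62, 68, 64]
148 [12, 13, 12, 8, 5, 2, 0, 1, 1, 3, 2, 1, 1, 2] [98, 97, 98, 85, 48, 31, 32, 31, 32, 33, 33, 33, 49, 56]
151 [13, 13, 12, 9, 3, 1, 3, 3, 2, 3, 1, 1, 1, 1] [97, 97, 96, 75, 38, 30, 32, 31, 32, 31, 32, 40, 49, 54]

[... 2186 characters left out ...]
, 38, 104, 94, 55]
160 [57, 52, 45, 29, 22, 17, 11, 27, 41, 25, 18, 7, 2, 2] [90, 84, 75, 69, 73, 64, 50, 54, 56, 44, 50, 78, 68, 55]
163 [58, 53, 45, 37, 45, 45, 39, 37, 27, 21, 12, 3, 3, 1] [90, 85, 75, 61, 60, 60, 58, 53, 45, 48, 46, 78, 82, 56]
166 [56, 53, 45, 44, 53, 49, 39, 25, 22, 14, 3, 2, 3, 1] [90, 86, 77, 72, 83, 70, 57, 47, 47, 57, 40, 85, 121, 60]
169 [56, 54, 47, 46, 79, 74, 35, 23, 15, 4, 2, 3, 0, 0] [90, 85, 77, 76, 92, 82, 51, 45, 45, 37, 34, 61, 90, 53]
172 [56, 54, 46, 57, 78, 38, 24, 16, 4, 3, 1, 1, 1, 1] [90, 86, 78, 75, 83, 54, 47, 48, 38, 33, 33, 51, 77, 49]
175 [54, 54, 49, 44, 34, 26, 17, 6, 1, 2, 2, 1, 4, 1] [88, 89, 73, 60, 51, 48, 43, 37, 35, 35, 34, 52, 101, 64]
```

The tray's visible edge at row 160 (about col 323) matches the level prediction of (322,160). Above that row the front knob hides it, so the caddy is level and free. I'll hand in.

```bash
python3 -c "
from rig import *
print(sign_off())"
```

```text
the job is handed in; nothing more can be done
None
```

The loose jar stands in the free pocket, and the arm holds the caddy by its middle board, level and still with both jars in it, its underside about 15 cm up; I handed the job in at about 18 s, but viewed 11 pictures, one over the limit of 10.

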